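# Lay the tall refill carton on its back on the bench mat

### The job

Lay the tall carton on its back on the rubber mat, so that its perforated tear-open panel faces up: push it near its top, towards the mat, so that it tips over the mat's edge, which blocks its foot. Do not lift it; leave it flat where it falls, about square to the mat, with its foot still at the mat's near edge. Leave the short carton and the round canister beside it standing where they are.

Things in the scene. Friction and masses are not known exactly. Their poses are not given: they have to be found in the camera images.
- carton: Tall plain cardboard box, 95 (x) by 120 (y) by 230 mm high (z), 0.4 kg, too thick to grasp. Origin: centre of its underside. Starts upright on the bench, its back (+x face) 4 to 10 mm from the mat's near edge, parallel within 3 degrees. The front (-x, facing the robot) has the perforated panel. Lying on its back, its x axis points down. Leaning 25 degrees, it falls over by itself.
- mat: Black rubber mat fixed to the bench, 260 (x) by 500 (y) by 12 mm thick. Origin: centre of its underside; x points away from the robot, turned up to 14 degrees. Its near edge, at x = -130 mm in its frame, is the step that blocks the carton's foot; the three upright things stand in a row along it, in any order, about 170 mm apart.
- short_carton: Bystander: short cardboard carton, 95 (x) by 120 (y) by 110 mm high, no perforated panel, standing at the same edge of the mat. Origin: centre of its underside, z up.
- canister: Bystander: round grey plastic canister with a black lid, 93 mm diameter, 212 mm high, standing at the same edge of the mat. Origin: centre of its underside, z up.

How it is judged:
On the way:
1. the tall carton leans over by more than 20 degrees towards the mat, panel side up, with its foot still at the mat's near edge (angle between carton's own x axis and vertical above 1.92 rad and x of carton in the frame of mat between -0.19 and -0.09 m and y of carton in the frame of mat between -0.215 and 0.215 m), for 0.05 s.
At the end, for the whole second after the job is handed in: The tall carton lies flat on its back on the mat within 10 degrees, panel up, square to the mat within 15 degrees, at rest; the centre of its underside is between 60 mm outside and 40 mm inside the mat's near edge, no more than 215 mm from the mat's centre line, and 45 to 75 mm above the bench (angle between carton's own x axis and vertical above 2.96 rad and angle between the z axis of carton and the x axis of mat, either way round below 0.26 rad and x of carton in the frame of mat between -0.19 and -0.09 m and y of carton in the frame of mat between -0.215 and 0.215 m and height (world z) of carton between 0.045 and 0.075 m and linear speed of carton below 0.02 m/s and angular speed of carton below 0.1 rad/s); the robot touches nothing.
It fails at once if the tall carton is lifted (the centre of its underside rises more than 120 mm above the bench) (height (world z) of carton above 0.12 m).
It fails at once if the short carton is moved by more than 20 mm or tipped (distance of short_carton from where it was at the start of the episode above 0.02 m or angle between short_carton's own z axis and vertical above 0.3 rad).
It fails at once if the canister is moved by more than 20 mm or tipped (distance of canister from where it was at the start of the episode above 0.02 m or angle between canister's own z axis and vertical above 0.3 rad).
It also fails if it takes over 32 s, if anything falls off the work surface, if the arm or the gripper's body presses on something with over 40 N, if the wrist force passes 120 N, or if a joint passes its speed limit or range.

### The arm

A 6-joint arm with a two-finger parallel gripper is mounted at the origin on the work surface. World frame = base frame: x ahead of the robot, y to its left, z up, the work surface at z = 0. Lengths are in m, angles in rad, forces in N, time in s.
With the tool pointing down it reaches from about 0.3 to 0.75 m from the base axis. Payload 8.5 kg.
Tool frame: the origin (TCP) lies midway between the tips of the shut fingers; the grasp point (between the pads) lies 19 mm behind it (bot.hold_point_z is the distance from the TCP to the grasp point, in m); z points along the fingers, y is the direction in which the jaws open and shut (so a half turn about z gives the same grasp; the last joint's range is limited). The gripper opens to 85 mm and grips with 20 to 120 N. Pads are 22 mm wide; open, the fingers measure 114 mm over their backs; the gripper's body (76 mm by 85 mm) begins 54 mm behind the grasp point. The pads swing forward as they close: fully open they stand 13 mm farther back than shut.
Start: joints at [-1.501, 0.381, 1.297, -0, 1.464, -0.215], TCP at [0.155, -0.528, 0.231] pointing down, gripper open.
Joint ranges: [-3.11, 3.11], [-0.89, 2.33], [0.22, 2.48], [-1.42, 4.56], [0.17, 2.85], [-2.88, 2.88]. Speed limits (rad/s): [2.39, 2.39, 3.14, 3.14, 3.14, 3.14].

### API

Orientations are given as a 3x3 rotation matrix whose columns are the frame's x, y, z axes.
In Python, from station import bot gives the robot as it stands.
- The arm moves only by the tool drive_tool, never from a script. Its argument "moves" is a list of rows, each a list of 7 numbers: the turn, a rotation vector about the tool's x, y, z in degrees, then the shift along the tool's x, y, z in mm, then the opening, from 0 (shut) to 1 (fully open). In form: [[wx, wy, wz, tx, ty, tz, claw], ...]. A call has 1 to 5 rows; each row shifts and turns the commanded pose from where the row before left it, along the tool's axes as they then stand; what a row does not reach is not made up. A row lasts 1/8 s, in which the tool goes at most 62.5 mm and 10.7 degrees, less where a joint would pass 70% of its speed; a pose out of reach is approached as far as the arm can. A call with a gripper value outside its range is refused whole. The fingers move at their own pace and stop on an object; "newtons" is the grip in N (left out, the last holds). Time passes only in rows, so rows that do not move let the fingers close. It gives the time, the measured TCP pose, the force and the opening at its end, in the units of the state.
- bot.read_state(): the state, without advancing time (a new reading comes with each control period).
- bot.grab_frame(name): name is "side" or "top" or "wrist"; returns a dict with "frame" (420x560x3 uint8, blue, green, red), "intrinsics" (3x3 intrinsics, pixels), "pose" (4x4, takes a point from camera to world coordinates). Camera axes: x right, y up, looking along -z (the intrinsics and any distortion apply to the point x, -y, -z); pixel columns grow to the right and rows downward; lengths in m; the calibration is good to about 2 mm. A picture is of the moment at which its call begins. There is no depth.
- bot.job_done(): hands the job in, once; it reports no verdict.
Trained networks look in a picture, given as the dict that the camera call returned (one of the last four; its "shot" number tells which), for a name from the list of things; names that differ only in an ending like _2 or _b are one class to them, and where a whole thing is asked for, a point or a joint stands for the part that bears it (a point fixed in the world has none). Each returns a list of dicts, best first, with "conf" (0 to 1); they miss things now and then, are a little off and sometimes report something else, mostly with a low value. They report only what shows in the picture. A call takes as long as a camera call.
- bot.recognise(query, picture): "bbox" ([left, top, right, bottom] in pixels, round what is visible of it).
- bot.silhouettes(query, picture): "mask" (420x560 bool, what is visible of it) and "bbox" ([left, top, right, bottom] in pixels, round what is visible of it).
The state is a dict: "time_s": time; "q": joint angles; "qvel": joint speeds; "joint_efforts": joint torques, N m; "ee_pos": TCP position; "eef_rot": TCP orientation; "wrist_force": force on the tool from outside, world axes, zero at the start; "torque": the same for the moment, N m; "width": finger opening in m.
Only numpy, scipy, OpenCV 4.12 (cv2) and the standard library are available. Lean on these libraries where they do the work, as an engineer would, in place of code of your own. Each camera call takes 0.05 s, during which the arm holds its last target.

## Working session

There is one attempt and no reset: what is moved stays moved. The work goes in short steps, Python scripts to look and compute and a tool call to move; the robot and the scene stay as the last step left them, time stands still between calls to the robot, and variables do not carry over. Pictures are saved under pics/ and viewed, and the job is handed in when it is done.

Besides the shell and the picture viewer there is one more tool, called by a JSON object that holds its "op" and its "data". drive_tool: Moves the arm, as the interface text tells. Its arguments: {"type":"object","properties":{"moves":{"type":"array"},"newtons":{"type":"number"}},"required":["moves"]}

```bash
mkdir -p pics
cat > look.py <<'E'
from station import bot
import cv2,sys,pickle
tag=sys.argv[1]
for n in sys.argv[2].split(','):
    p=bot.grab_frame(n)
    out={'K':p['intrinsics'],'T':p['pose']}
    im=p['frame'].copy()
    cv2.imwrite(f'pics/{tag}_{n}.png',im)
    if len(sys.argv)>3:
      for q in ['carton','short_carton','canister','mat']:
        r=bot.silhouettes(q,p); out[q]=r
        for d in r[:2]: print(n,q,round(d['conf'],2),[round(float(v)) for v in d['bbox']])
    pickle.dump(out,open(f'{tag}_{n}.pkl','wb'))
s=bot.read_state();print(s['time_s'],s['ee_pos'],s['eef_rot'])
E
python3 look.py a top,side 1
```

```text
top carton 0.7 [74, 212, 205, 295]
top short_carton 0.76 [222, 237, 306, 303]
top canister 0.71 [335, 242, 421, 313]
top mat 0.74 [117, 82, 421, 259]
side short_carton 0.6 [194, 148, 273, 266]
side canister 0.84 [252, 163, 334, 330]
side mat 0.55 [240, 99, 508, 332]
0.5 [ 0.15453112 -0.52781613  0.23127353] [[ 9.59731795e-01  2.80917927e-01 -1.18877344e-05]
 [ 2.80917927e-01 -9.59731789e-01  1.04241190e-04]
 [ 1.78741824e-05 -1.03383062e-04 -9.99999994e-01]]
```

View pics/a_top.png

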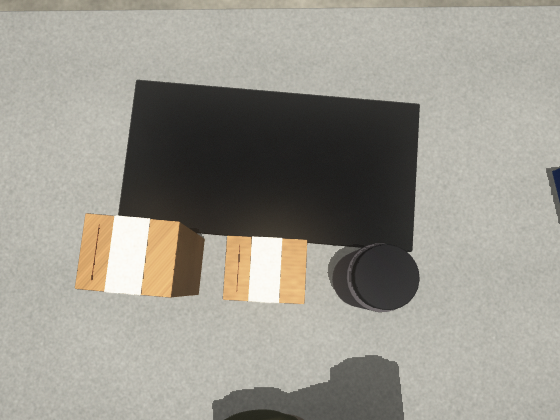

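View pics/a_side.png

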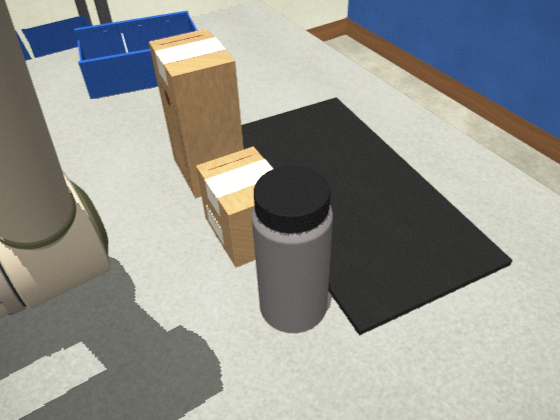

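The top view shows the tall carton at left (top face corners about (85,213), (181,222), (172,297), (76,290)), the short carton in the middle and the canister at right. The mat corners are at (137,80), (419,103) and (412,250).

```bash
cat > geo.py <<'E'
import numpy as np,pickle
def ray(d,uv,z):
    K,T=d['K'],d['T']
    c=np.linalg.inv(K)@[uv[0],uv[1],1]; c=np.array([c[0],-c[1],-c[2]])
    v=T[:3,:3]@c; o=T[:3,3]
    return o+v*(z-o[2])/v[2]
def proj(d,P):
    T=np.linalg.inv(d['T']);c=T[:3,:3]@P+T[:3,3]
    h=d['K']@[c[0],-c[1],-c[2]];return h[:2]/h[2]
E
python3 - <<'E'
from geo import *;import cv2
np.set_printoptions(precision=4,suppress=True)
d=pickle.load(open('a_top.pkl','rb'))
m=[ray(d,u,.012) for u in [(137,80),(419,103),(412,250)]]
print('mat',m,np.linalg.norm(m[0]-m[1]),np.linalg.norm(m[2]-m[1]))
yw=m[0]-m[1];print('mat yaw deg',np.degrees(np.arctan2(-yw[0],yw[1])))
c=[ray(d,u,.23) for u in [(85,213),(181,222),(172,297),(76,290)]]
for i in range(4):print(c[i],np.linalg.norm(c[i]-c[i-1]))
print('cent',np.mean(c,0))
yw=c[0]-c[1]+c[3]-c[2];print(np.degrees(np.arctan2(-yw[0],yw[1])))
s=[ray(d,u,.11) for u in [(227,236),(307,240),(305,304),(223,300)]]
print('short',s,np.mean(s,0)); print('can',ray(d,(385,276),.212))
print(d['T'][:3,3])
M=pickle.load(open('a_top.pkl','rb'))['carton'][0]['mask'].astype(np.uint8)
side=pickle.load(open('a_side.pkl','rb'))
cm=np.mean(c,0)
for z in (0,.23):
  for p in c: print(proj(side,np.array([p[0],p[1],z])))
E
```

```text
mat [array([0.8385, 0.2266, 0.012 ]), array([ 0.7911, -0.2672,  0.012 ]), array([ 0.5342, -0.2421,  0.012 ])] 0.4960040242442119 0.25809570326069103
mat yaw deg -5.480611741342665
[0.5704 0.2265 0.23  ] 0.0959999976949748
[0.5576 0.1057 0.23  ] 0.12150540035843438
[0.4647 0.1154 0.23  ] 0.09337710852961076
[0.4747 0.2336 0.23  ] 0.11865253115630994
cent [0.5169 0.1703 0.23  ]
-5.438837491060211
short [array([0.5515, 0.059 , 0.11  ]), array([ 0.5441, -0.0599,  0.11  ]), array([ 0.4504, -0.0551,  0.11  ]), array([0.4576, 0.0647, 0.11  ])] [0.5009 0.0022 0.11  ]
can [ 0.4876 -0.1517  0.212 ]
[ 0.4748 -0.0108  0.8644]
[222.5542 145.2297]
[247.5536 182.5057]
[196.6126 199.2917]
[174.3022 160.7356]
[207.2368  28.278 ]
[236.0138  60.8825]
[173.041  76.557]
[148.506   42.2894]
```

{"op": "drive_tool", "data": {"moves": [[0,0,7.2,0,0,0,0],[0,0,7.2,0,0,0,0],[0,0,7.3,0,0,0,0],[0,0,0,12.5,-48.5,0,0],[0,0,0,12.5,-48.5,0,0]]}}

```text
time_s: 1.12
ee_pos: [0.1887, -0.4325, 0.231]
eef_rot: [[0.996, -0.095, 0.0], [-0.095, -0.996, 0.0], [0.0, -0.0, -1.0]]
wrist_force: [0.7, -0.7, 0.2]
width: -0.0
```

{"op": "drive_tool", "data": {"moves": [[0,0,0,12.5,-48.5,0,0],[0,0,0,12.5,-48.5,0,0],[0,0,0,12.5,-48.5,0,0],[0,0,0,12.5,-48.5,0,0],[0,0,0,12.5,-48.5,0,0]]}}

```text
time_s: 1.75
ee_pos: [0.2737, -0.1966, 0.2315]
eef_rot: [[0.996, -0.094, 0.001], [-0.094, -0.996, -0.001], [0.001, 0.001, -1.0]]
wrist_force: [0.7, -0.2, -0.4]
width: 0.0001
```

{"op": "drive_tool", "data": {"moves": [[0,0,0,12.5,-48.5,0,0],[0,0,0,12.5,-48.5,0,0],[0,0,0,12.5,-48.5,0,0],[0,0,0,12.5,-48.5,0,0],[0,0,0,0,0,0,0]]}}

```text
time_s: 2.38
ee_pos: [0.3417, -0.0069, 0.2314]
eef_rot: [[0.996, -0.087, 0.0], [-0.087, -0.996, 0.0], [0.0, -0.0, -1.0]]
wrist_force: [-0.9, -0.5, -0.1]
width: 0.0002
```

{"op": "drive_tool", "data": {"moves": [[0,0,0.4,12.5,-48.0,6,0],[0,0,0,12.5,-48.0,6,0],[0,0,0,12.5,-48.0,7,0],[0,0,0,12.5,-48.0,7,0],[0,0,0,0,0,0,0]]}}

```text
time_s: 3.0
ee_pos: [0.4108, 0.1776, 0.2046]
eef_rot: [[0.995, -0.098, -0.001], [-0.098, -0.995, -0.0], [-0.001, 0.0, -1.0]]
wrist_force: [-0.5, -0.1, 0.1]
width: -0.0001
```

```bash
python3 look.py b top,side
```

```text
3.1 [0.41030139 0.17564424 0.20518033] [[ 9.94891680e-01 -1.00946548e-01 -5.83215658e-04]
 [-1.00946846e-01 -9.94891691e-01 -5.06657270e-04]
 [-5.29091109e-04  5.62942884e-04 -9.99999702e-01]]
```

View pics/b_side.png

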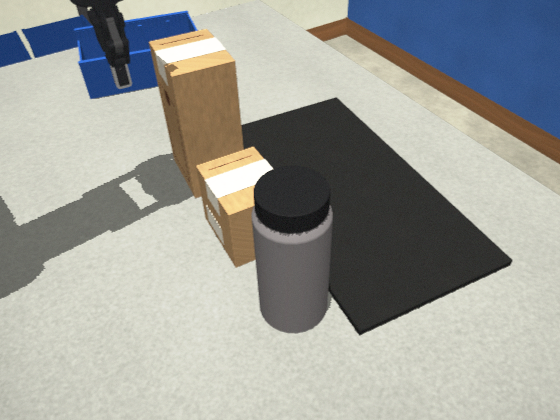

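View pics/b_top.png

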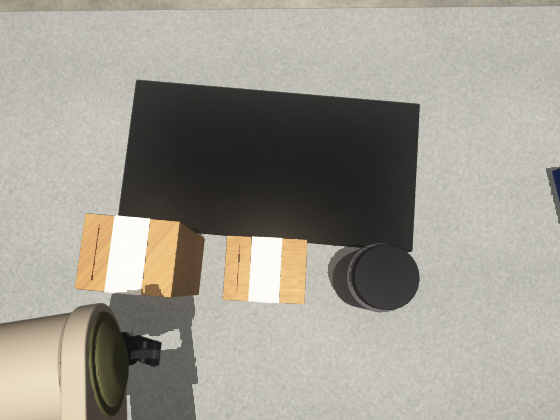

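The closed fingers are about 50 mm in front of the tall carton, near its centre line. The bystanders have not moved. Starting the push now.

{"op": "drive_tool", "data": {"moves": [[0,0,0,8,-5,0,0],[0,0,0,8,0,0,0],[0,0,0,8,0,0,0],[0,0,0,8,0,0,0],[0,0,0,8,0,0,0]]}}

```text
time_s: 3.72
ee_pos: [0.4511, 0.1773, 0.2053]
eef_rot: [[0.995, -0.101, 0.0], [-0.101, -0.995, -0.0], [0.0, 0.0, -1.0]]
wrist_force: [0.3, -0.2, -0.5]
width: -0.0002
```

{"op": "drive_tool", "data": {"moves": [[0,0,0,8,0,0,0],[0,0,0,8,0,0,0],[0,0,0,8,0,0,0],[0,0,0,8,0,0,0],[0,0,0,8,0,0,0]]}}

```text
time_s: 4.35
ee_pos: [0.4909, 0.1734, 0.2053]
eef_rot: [[0.995, -0.101, 0.0], [-0.101, -0.995, 0.0], [0.0, -0.0, -1.0]]
wrist_force: [-1.0, 0.6, 0.6]
width: 0.0
```

```bash
python3 look.py c top,side
```

```text
4.45 [0.49112366 0.1732867  0.20514945] [[ 9.94880429e-01 -1.01058683e-01  2.72358345e-04]
 [-1.01058675e-01 -9.94880466e-01 -4.38609223e-05]
 [ 2.75396524e-04  1.61121996e-05 -9.99999962e-01]]
```

View pics/c_side.png

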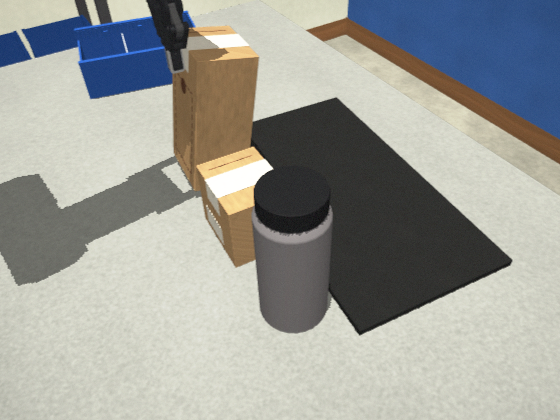

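View pics/c_top.png

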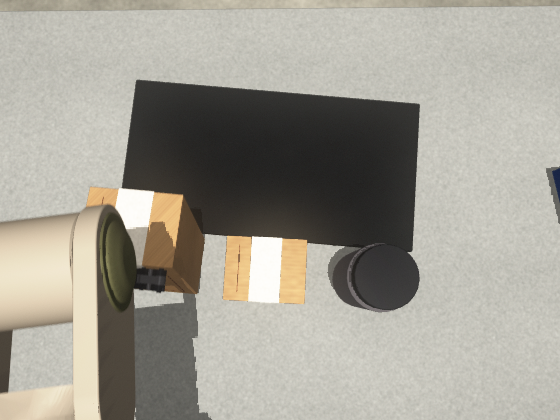

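The carton is tipping straight over the mat edge, and its panel side shows in the side view. I'll keep pushing.

{"op": "drive_tool", "data": {"moves": [[0,0,0,8,0,0,0],[0,0,0,8,0,0,0],[0,0,0,8,0,0,0],[0,0,0,8,0,0,0],[0,0,0,8,0,0,0]]}}

```text
time_s: 5.08
ee_pos: [0.5307, 0.1693, 0.2052]
eef_rot: [[0.995, -0.101, 0.0], [-0.101, -0.995, -0.0], [0.0, -0.0, -1.0]]
wrist_force: [0.2, -0.4, 0.7]
width: 0.0003
```

{"op": "drive_tool", "data": {"moves": [[0,0,0,8,0,0,0],[0,0,0,8,0,0,0],[0,0,0,8,0,0,0],[0,0,0,8,0,0,0]]}}

```text
time_s: 5.58
ee_pos: [0.5625, 0.1662, 0.2053]
eef_rot: [[0.995, -0.101, 0.0], [-0.101, -0.995, 0.0], [0.0, -0.0, -1.0]]
wrist_force: [0.3, 0.2, 0.2]
width: -0.0003
```

```bash
python3 look.py d top,side
```

```text
5.675 [0.56266996 0.16599395 0.20513315] [[ 9.94874432e-01 -1.01118055e-01  6.65992061e-05]
 [-1.01118054e-01 -9.94874434e-01 -2.08842553e-05]
 [ 6.83696228e-05  1.40428295e-05 -9.99999998e-01]]
```

View pics/d_side.png

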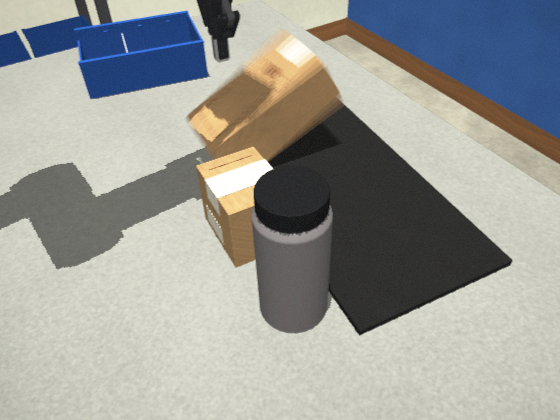

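View pics/d_top.png

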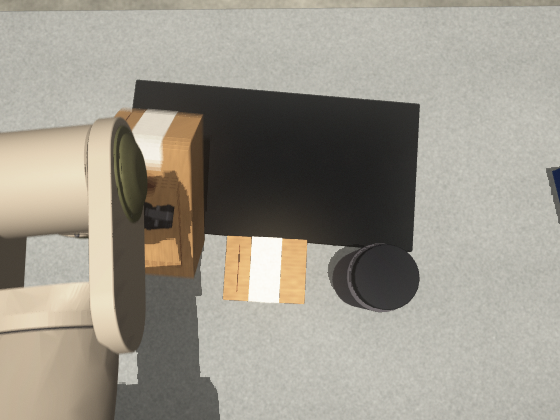

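The carton is falling freely. I'll back the arm away and upwards.

{"op": "drive_tool", "data": {"moves": [[0,0,0,-10,0,-10,0],[0,0,0,-30,0,-10,0],[0,0,0,-40,0,-10,0],[0,0,0,-40,0,0,0],[0,0,0,-40,0,0,0]]}}

```text
time_s: 6.3
ee_pos: [0.4007, 0.1825, 0.2362]
eef_rot: [[0.995, -0.101, 0.001], [-0.101, -0.995, 0.0], [0.001, -0.0, -1.0]]
wrist_force: [-0.1, -0.1, 0.4]
width: -0.0001
```

{"op": "drive_tool", "data": {"moves": [[0,0,0,-20,40,0,0],[0,0,0,-12,48,0,0],[0,0,0,-12,48,0,0],[0,0,0,-12,48,0,0],[0,0,0,0,0,0,0]]}}

```text
time_s: 6.92
ee_pos: [0.3273, 0.0031, 0.236]
eef_rot: [[0.994, -0.106, 0.001], [-0.106, -0.994, -0.001], [0.001, 0.001, -1.0]]
wrist_force: [0.4, 0.9, 0.5]
width: -0.0002
```

```bash
python3 look.py e top,side 1
```

```text
top carton 0.59 [113, 96, 215, 250]
top short_carton 0.56 [225, 236, 308, 303]
top short_carton 0.26 [334, 244, 418, 311]
top canister 0.7 [336, 244, 419, 309]
top mat 0.85 [133, 83, 418, 253]
side carton 0.59 [205, 70, 353, 170]
side short_carton 0.94 [193, 146, 272, 267]
side canister 0.78 [252, 161, 334, 334]
side mat 0.94 [288, 112, 512, 335]
7.425 [0.32858586 0.00536655 0.23525822] [[ 9.95052973e-01 -9.93454583e-02 -2.46538900e-04]
 [-9.93454422e-02 -9.95053002e-01  7.68920705e-05]
 [-2.52958150e-04 -5.20191674e-05 -9.99999967e-01]]
```

View pics/e_side.png

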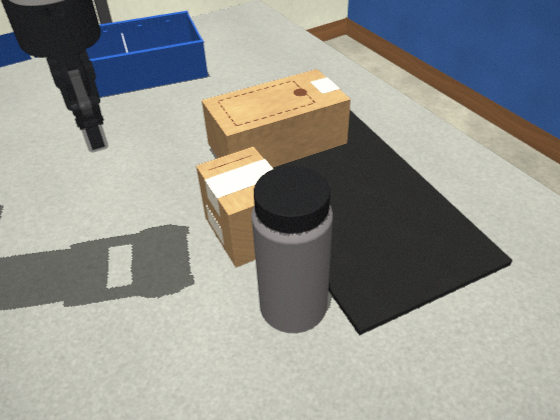

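View pics/e_top.png

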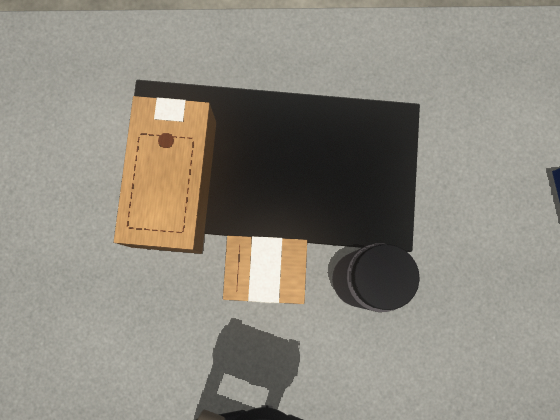

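The carton lies on its back with the dashed panel up; its top face corners in the top view are about (133,97), (211,102), (196,250) and (115,242). I'll check where its foot is in the mat frame.

Run:
```python
from geo import *
d=pickle.load(open('e_top.pkl','rb'))
c=[ray(d,u,.107) for u in [(133,97),(211,102),(196,250),(115,242)]]
for i in range(4):print(c[i].round(4),np.linalg.norm(c[i]-c[i-1]).round(4))
m=[ray(d,u,.012) for u in [(137,80),(419,103),(412,250)]]
a=np.radians(-5.5);X=np.array([np.cos(a),np.sin(a)]);Y=np.array([-X[1],X[0]])
cen=((m[0]+m[2])/2)[:2]
f=((c[2]+c[3])/2)[:2]-cen
print('foot mat',X@f,Y@f)
ax=(c[0]+c[1]-c[2]-c[3])[:2];print('yaw',np.degrees(np.arctan2(ax[1],ax[0])))
s=[ray(d,u,.11) for u in [(227,236),(307,240),(305,304),(223,300)]];print(np.mean(s,0))
```

```text
[0.7703 0.2056 0.107 ] 0.2265
[0.7609 0.0845 0.107 ] 0.1215
[0.5314 0.1053 0.107 ] 0.2304
[0.5448 0.2261 0.107 ] 0.1215
foot mat -0.1642195074225618 0.1584607069637214
yaw -5.197084538090595
[0.5008979  0.00217365 0.11      ]
```

```bash
python3 -c "
from station import bot
print(bot.read_state()['qvel']);print(bot.job_done())"
```

```text
[-0.00706887 -0.00041966 -0.00221735  0.0003147  -0.00154422 -0.00236628]
the job is handed in; nothing more can be done
None
```

I tipped the tall carton over the mat's near edge with the closed fingers, pushing near its top. It now lies flat on its back on the mat with the perforated panel up. I backed the arm clear and handed the job in about 7.4 s into the 32 s allowed; no verdict was given.

- **Carton position:** in the last top view its underside centre is about x = -0.164 m, y = +0.158 m in the mat frame. Both are inside the limits; the x limit is -0.19 to -0.09 m.
- **Squareness:** the carton is within about 0.5° of square to the mat. The face sizes I measured, assuming it lies flat, match its known dimensions within 4 mm.
- **Bystanders:** the short carton and canister are in the same place in the pictures before and after, within a pixel or two.
- **Forces and checks:** the wrist force readings stayed near 1 N. The one odd result was a low-confidence (0.26) second "short carton" detection on the canister, which I ignored.

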